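# Clamp the sweet tray and start the shaker

## Robot

A 6-joint arm with a two-finger parallel gripper is mounted at the origin on the work surface. World frame = base frame: x ahead of the robot, y to its left, z up, the work surface at z = 0. Lengths are in mm, angles in degrees, forces in N, time in s.
With the tool pointing down it reaches from about 350 to 850 mm from the base axis. Payload 8.1 kg.
Tool frame: the origin (TCP) lies on the centre line of the jaws, within the pads' length; the fingertips stand 19 mm ahead of it and the grasp point (between the pads) is the TCP; z points along the fingers, y is the direction in which the jaws open and shut (so a half turn about z gives the same grasp; the last joint's range is limited). The gripper opens to 85 mm and grips with 20 to 120 N. Pads are 22 mm wide; open, the fingers measure 114 mm over their backs; the gripper's body (76 mm by 85 mm) begins 54 mm behind the grasp point. The pads swing forward as they close: fully open they stand 13 mm farther back than shut.
Start: joints at [-81.383, 7.471, 85.268, -0, 87.261, -4.893], TCP at [140.193, -583.396, 250.292] pointing down, gripper open.
Joint ranges: [-169.43, 169.43], [-51.17, 129.36], [1.28, 143.12], [-76.62, 256.62], [0, 156.53], [-152.29, 152.29]. Speed limits (degrees/s): [136.94, 136.94, 159.86, 180, 180, 180].

## Interface

Orientations are given as [roll, pitch, yaw] about the fixed x, y, z axes, in that order (R = Rz(yaw) Ry(pitch) Rx(roll)).
In Python, from bench import r, viewer gives the robot as it stands.
- The arm moves only by the tool carry_out, never from a script. Its argument "commands" is a list that holds one entry, the list of rows, each a list of 7 numbers: the finger opening in mm, from 0 to 85.4, then the shift along the tool's x, y, z in mm, then the turn, a rotation vector about the tool's x, y, z in degrees. A call has 1 to 5 rows; each row is the pose to reach, as a shift and turn from the pose commanded when the call began, along the tool's axes at that moment; what a row does not reach only later rows make up. A row lasts 1/8 s, in which the tool goes at most 62.5 mm and 10.7 degrees, less where a joint would pass 70% of its speed; a pose out of reach is approached as far as the arm can. A call with a gripper value outside its range is refused whole. The fingers move at their own pace and stop on an object; "grip_force" is the grip in N (left out, the last holds). Time passes only in rows, so rows that repeat a pose let the fingers close. It gives the time, the measured TCP pose, the force and the opening at its end, in the units of the state.
- r.sense(): the state, without advancing time (a new reading comes with each control period).
- viewer.snapshot(name): name is "scene" or "top"; returns the picture (480x640x3 uint8, red, green, blue); there is no depth.
- viewer.calibration(name): a dict with "camera_matrix" (3x3 intrinsics, pixels), "rvec" (rotation vector, rad) and "tvec" (3), from world to camera coordinates, as OpenCV has them. Camera axes: x right, y down, z forward; pixel columns grow to the right and rows downward; lengths in mm; the calibration is good to about 2 mm. A picture is of the moment at which its call begins. calibration takes no time and is no camera call.
- r.hand_in(): hands the job in, once; it reports no verdict.
The state is a dict: "time": time; "joint_pos": joint angles; "qd": joint speeds; "joint_efforts": joint torques, N m; "tool_pos": TCP position; "tcp_rot": TCP orientation; "ft_force": force on the tool from outside, world axes, zero at the start; "wrist_torque": the same for the moment, N m; "finger_gap": finger opening in mm.
Only numpy, scipy, OpenCV 4.12 (cv2) and the standard library are available. Lean on these libraries where they do the work, as an engineer would, in place of code of your own. Each camera call takes 0.05 s, during which the arm holds its last target. There are 200 camera calls.

## Task

Get the shaker going so that the sweets settle in the tray's pockets: push both clamp arms fully down over the ends of the tray (either one first), then switch the power on by pressing down the raised wing of the rocker until it is fully over, then press the round start button all the way in and let it come back out. Do it with closed fingers, in that order; never press the square stop button, do not lift or shift the tray, leave the things around alone, and end clear of everything.

Things in the scene. Friction and masses are not known exactly. Their poses are not given: they have to be found in the camera images.
- shaker: Tabletop shaker, fixed: grey body with an aluminium platform 220 (x) x 370 (y) mm, platform top 75 mm above the bench. Origin: centre of its underside at bench height; its x points away from the robot, y to the left, along the line of the two clamps. Clamp brackets at both y ends rise to 115 mm.
- left_clamp (a joint): Left (+y) clamp of the shaker (seen from the robot). Hinge, 0 = raised 0.75 rad (43 deg) above level, grows as the arm is pushed down, 0.75 = level, fully down on its stop just over the tray's end. Stays where it is left (stiff hinge, 0.09 N m: 1.4 N at 65 mm). Starts between 0 and 0.2.
- left_clamp_pad (a point): Push point on the top face of the left clamp arm, a plain steel flat bar 32 mm wide, 8 mm thick, 90 mm from hinge to free end, with a black rubber band near the free end; point 65 mm from the hinge, on the bar's centre line; it moves with the arm. The hinge is at y = +158 mm, z = 106 mm in the shaker's frame, x = 0; the free end points to the middle of the shaker. With the clamp fully down this point is at x = 0, y = +93, z = 110 mm in the shaker's frame.
- right_clamp (a joint): Right (-y) clamp of the shaker (seen from the robot). Hinge, 0 = raised 0.75 rad (43 deg) above level, grows as the arm is pushed down, 0.75 = level, fully down on its stop just over the tray's end. Stays where it is left (stiff hinge, 0.09 N m: 1.4 N at 65 mm). Starts between 0 and 0.2.
- right_clamp_pad (a point): Push point on the top face of the right clamp arm, a plain steel flat bar 32 mm wide, 8 mm thick, 90 mm from hinge to free end, with a black rubber band near the free end; point 65 mm from the hinge, on the bar's centre line; it moves with the arm. The hinge is at y = -158 mm, z = 106 mm in the shaker's frame, x = 0; the free end points to the middle of the shaker. With the clamp fully down this point is at x = 0, y = -93, z = 110 mm in the shaker's frame.
- tray_center (a point): Centre of the loose white pocket tray on the platform, 140 x 210 x 25 mm, 0.3 to 0.5 kg, with round pockets of coloured sweets (part of the tray); point at half its height. It is not to be lifted or shifted.
- control_box: Fixed aluminium control box right of the shaker, 225 (x) x 105 (y) x 55 mm high, carrying three grey modules 56 (x) x 86 (y) x 10 mm in a row along its x, 66 mm apart: rocker, round button, square button, in an order that changes. Origin: centre of its underside; x away from the robot, y to the left.
- rocker (a joint): Power rocker: a white V-shaped paddle 32 (x) x 65 (y) mm rocking about the box's x axis. 0 = off, its left (+y) wing raised 0.36 rad and its right wing level; grows as the raised wing is pressed; 0.36 = on, left wing level and right wing raised. Stays where it is left (0.025 N m: 1.2 N at the push point). Starts at 0 to 0.03.
- rocker_wing (a point): Push point on the top face of the rocker's left (+y) wing, the raised one, 21 mm from the rocking axis (the wing is 33 mm long); it moves with the wing. About 81 mm above the bench when off, about 74 mm when fully on. Press straight down.
- start_key (a joint): Round start button, spring-loaded: 0 = out, 0.006 m = fully in, grows as pressed, about 1.5 N to begin and 5 N fully in; comes back by itself.
- start_key_top (a point): Centre of the top face of the round white start button, 34 mm across; 75 mm above the bench when out, 10 mm above its module. Press straight down.
- stop_key (a joint): Square stop button, same spring and travel as the start button. Not to be pressed.
- stop_key_top (a point): Centre of the top face of the square white stop button, 34 x 34 mm, 75 mm above the bench.
- tub: Clear plastic tub, 68 mm across, 85 mm high, a bystander on the bench right of the control box. Origin: centre of its underside.
- marker: Marker pen lying on the bench between robot and shaker, 130 mm long, 17 mm thick, a bystander. Origin: on the bench under its middle.
- spatula: Spatula with a black handle lying left of the shaker, a bystander. Its origin lies under it at bench height.

How it is judged:
By the outcome, as a careful person would: the job done as asked, in the order asked, and still so for the second after the job is handed in, with the robot touching nothing.
It also fails if it takes over 54 s, if anything falls off the work surface, if the arm or the gripper's body presses on something with over 40 N, if the wrist force passes 120 N, or if a joint passes its speed limit or range.

## Working session

There is one attempt and no reset: what is moved stays moved. The work goes in short steps, Python scripts to look and compute and a tool call to move; the robot and the scene stay as the last step left them, time stands still between calls to the robot, and variables do not carry over. Pictures are saved under pics/ and viewed, about 8 in all and at most 12, crops included, and the job is handed in when it is done.

Besides the shell and the picture viewer there is one more tool, called as a command line: name --argument value ..., lists and objects as JSON in quotes. carry_out: Moves the arm, as the interface text tells. Its arguments: {"type":"object","properties":{"commands":{"type":"array","items":{"type":"array","items":{"type":"array","items":{"type":"number"}}}},"grip_force":{"type":"number"}},"required":["commands"]}

```bash
mkdir -p pics; ls; python3 - <<'E'
from bench import r, viewer
import cv2
for n in("scene","top"):
    cv2.imwrite(f"pics/{n}0.png",viewer.snapshot(n)[:,:,::-1]); print(viewer.calibration(n))
s=r.sense();print(s)
E
```

```text
pics
{'camera_matrix': array([[451.73396242,   0.        , 316.47647834],
       [  0.        , 451.73396242, 242.06794697],
       [  0.        ,   0.        ,   1.        ]]), 'rvec': array([ 1.55121891,  2.05535125, -0.83326131]), 'tvec': array([ 127.93412894, -297.79747622, 1708.50511835])}
{'camera_matrix': array([[456.58502339,   0.        , 323.21912217],
       [  0.        , 456.58502339, 234.73063227],
       [  0.        ,   0.        ,   1.        ]]), 'rvec': array([ 2.15737811, -2.12172841,  0.17665761]), 'tvec': array([  -6.45503779,  522.83033334, 1005.7686098 ])}
{'time': 0.1, 'joint_pos': array([-8.13840267e+01,  7.50984318e+00,  8.53245547e+01,  4.80956054e-04,
        8.72606044e+01, -4.89319127e+00]), 'qd': array([ 0.01494408,  0.01714614, -0.07229647, -0.0487985 ,  0.07573912,
        0.02725121]), 'joint_efforts': array([ 3.55944067e-04, -5.70954466e+01, -5.01938975e+01, -2.51309593e-04,
        8.18036468e-03, -3.55713053e-05]), 'tool_pos': array([ 140.11369514, -582.93163025,  249.34455274]), 'tcp_rot': array([-1.79905385e+02, -8.58216858e-03,  1.35091341e+01]), 'ft_force': array([-0.63986554, -0.36870206, -0.48227431]), 'wrist_torque': array([-0.03236844, -0.0326533 ,  0.00971864]), 'finger_gap': 85.50424211868909}
```

View pics/scene0.png

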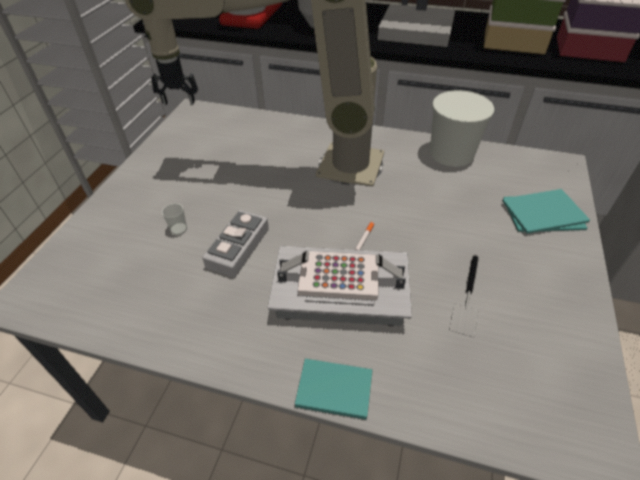

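View pics/top0.png

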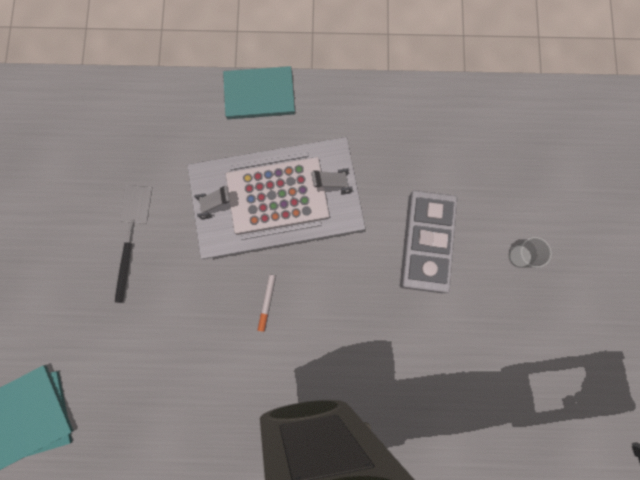

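```bash
cat > h.py <<'E'
import numpy as np,cv2
from bench import r,viewer
def ray(n,uv,z):
    c=viewer.calibration(n);K=c["camera_matrix"];R=cv2.Rodrigues(c["rvec"])[0];t=c["tvec"]
    uv=np.atleast_2d(np.array(uv,float));d=(np.linalg.inv(K)@np.c_[uv,np.ones(len(uv))].T).T@R
    o=-R.T@t;return o+d*((z-o[2])/d[:,2])[:,None]
def proj(n,P):
    c=viewer.calibration(n);return cv2.projectPoints(np.atleast_2d(np.array(P,float)),c["rvec"],c["tvec"],c["camera_matrix"],None)[0][:,0]
E
python3 - <<'E'
from h import *
im=cv2.imread("pics/top0.png")
a=cv2.resize(im[130:265,180:370],None,fx=3,fy=3,interpolation=cv2.INTER_CUBIC)
b=cv2.resize(im[185:298,400:460],None,fx=3.8,fy=3.8,interpolation=cv2.INTER_CUBIC)
o=np.zeros((440,800,3),np.uint8);o[:405,:570]=a;o[:b.shape[0],572:572+b.shape[1]]=b
cv2.imwrite("pics/crop.png",o)
p=ray("top",[(189,164),(348,139),(364,231),(202,257)],75).round(0);print(p,p.mean(0))
q=ray("top",[(412,192),(456,195),(448,291),(404,287)],55).round(0);print(q,q.mean(0))
m=(im[...,2]>190).astype(np.uint8)
n,_,st,ce=cv2.connectedComponentsWithStats(m[185:298,400:460])
for s,c in zip(st,ce):
    if s[4]<2000 and s[4]>20:print(s,c+[400,185],ray("top",c+[400,185],75).round(1))
E
```

```text
[[675. 310.  75.]
 [742. -51.  75.]
 [527. -88.  75.]
 [463. 268.  75.]] [601.75 109.75  75.  ]
[[ 624. -201.   55.]
 [ 619. -302.   55.]
 [ 399. -277.   55.]
 [ 406. -180.   55.]] [ 512. -240.   55.]
[30 21 10 10 63] [434.34920635 211.19047619] [[ 575.3 -246.1   75. ]]
[ 33  50  13  11 108] [439.4537037 240.0462963] [[ 510. -256.   75.]]
[24 78 11 11 85] [429.2        268.76470588] [[ 445.7 -231.8   75. ]]
```

View pics/crop.png

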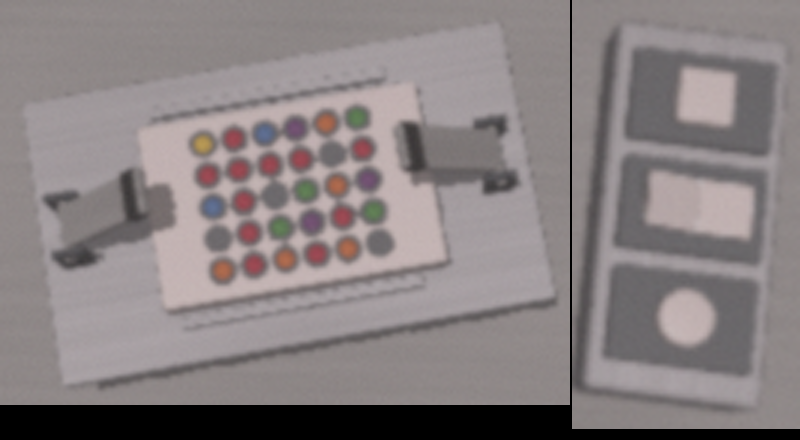

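```bash
cat >> h.py <<'E'
def to(x,y,ztip,yaw=None):
    s=r.sense();R=cv2.Rodrigues(np.zeros(3))[0]
    from scipy.spatial.transform import Rotation as Ro
    R=Ro.from_euler("xyz",s["tcp_rot"],degrees=True).as_matrix()
    d=R.T@(np.array([x,y,ztip+19])-s["tool_pos"]);t=s["tcp_rot"]
    print("t",s["time"],"tip",(s["tool_pos"]-[0,0,19]).round(1),"rot",t.round(1),"shift",d.round(1),"turnz",None if yaw is None else round(t[2]-yaw,1),"F",s["ft_force"].round(1))
E
python3 - <<'E'
from h import *
a=np.radians(10.2);y=np.array([-np.sin(a),np.cos(a),0]);c=np.array([602,110,0])
print(proj("top",[c+158*y+[0,0,106],c-158*y+[0,0,106]]), proj("scene",[c+158*y+[0,0,106],c-158*y+[0,0,106],[445.7,-231.8,75],[575.3,-246.1,75]]))
print((c+93*y),(c-93*y))
to(*(c-91*y)[:2],220,10.2)
im=cv2.imread("pics/scene0.png")
cv2.imwrite("pics/crop2.png",cv2.resize(im[200:320,195:420],None,fx=3.5,fy=3.5,interpolation=cv2.INTER_CUBIC))
E
```

```text
[[202.64018508 204.74805299]
 [345.92971627 182.26865419]] [[399.27797256 273.1012736 ]
 [281.82329207 264.7673231 ]
 [245.69040937 215.77853817]
 [224.25624089 244.11168164]]
[585.53111915 201.53019154   0.        ] [618.46888085  18.46980846   0.        ]
t 0.1 tip [ 140.1 -582.9  230.3] rot [-179.9   -0.    13.5] shift [ 605.7 -475.    11.2] turnz 3.3 F [-0.6 -0.4 -0.5]
```

View pics/crop2.png

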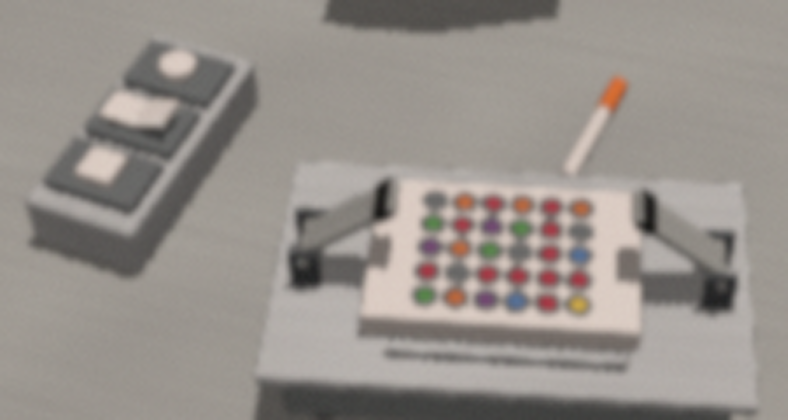

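carry_out --commands '[[[0,60,-47,0,0,0,0],[0,120,-94,0,0,0,0],[0,180,-141,0,0,0,0],[0,240,-188,0,0,0,0],[0,300,-235,0,0,0,0]]]'

```text
time: 0.72
tool_pos: [335.1, -336.7, 250.0]
tcp_rot: [-180.0, -0.0, 13.5]
ft_force: [1.0, -1.3, 0.2]
finger_gap: -0.2
```

carry_out --commands '[[[0,60,-47,0,0,0,0],[0,120,-94,0,0,0,0],[0,180,-141,0,0,0,0],[0,240,-188,0,0,0,0],[0,300,-235,0,0,0,3]]]'

```text
time: 1.35
tool_pos: [529.4, -91.8, 250.1]
tcp_rot: [180.0, 0.0, 10.5]
ft_force: [0.5, -0.8, -0.4]
finger_gap: -0.5
```

```bash
python3 - <<'E'
from h import *
to(618,20,200,10.2)
s=r.sense();t=s["tool_pos"]-[0,0,19]
a=viewer.snapshot("top")[:,:,::-1];b=viewer.snapshot("scene")[:,:,::-1]
for n,i in(("top",a),("scene",b)): print(n,proj(n,t))
cv2.imwrite("pics/c3.png",np.hstack([cv2.resize(a[110:290,240:440],(400,360)),cv2.resize(b[170:350,200:400],(400,360))]))
E
```

```text
t 1.35 tip [529.4 -91.8 231.1] rot [180.    0.   10.5] shift [107.5 -93.9  31. ] turnz 0.3 F [ 0.5 -0.8 -0.4]
top [[373.61152861 216.17307386]]
scene [[274.56867062 203.42311175]]
```

View pics/c3.png

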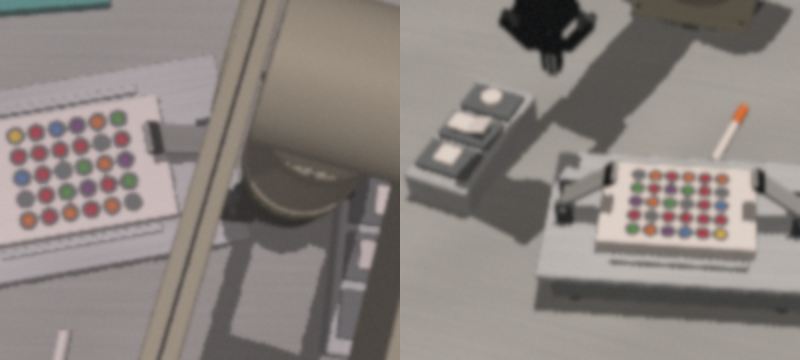

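carry_out --commands '[[[0,54,-47,0,0,0,0],[0,108,-94,0,0,0,0],[0,108,-94,20,0,0,0],[0,108,-94,40,0,0,0],[0,108,-94,40,0,0,0]]]'

```text
time: 2.08
tool_pos: [615.4, 17.5, 207.1]
tcp_rot: [-179.9, 0.3, 10.5]
ft_force: [-0.3, -0.4, -0.4]
finger_gap: 0.1
```

```bash
python3 - <<'E'
from h import *
to(618,20,110,10.2)
s=r.sense();t=s["tool_pos"]-[0,0,19]
b=viewer.snapshot("scene")[:,:,::-1]
print(proj("scene",t))
cv2.imwrite("pics/c4.png",cv2.resize(b[180:310,240:420],(720,520),interpolation=cv2.INTER_CUBIC))
E
```

```text
t 2.075 tip [615.4  17.5 188.1] rot [-179.9    0.3   10.5] shift [ 3.5 -1.9 78.1] turnz 0.3 F [-0.3 -0.4 -0.4]
[[304.48685215 244.85255523]]
```

View pics/c4.png

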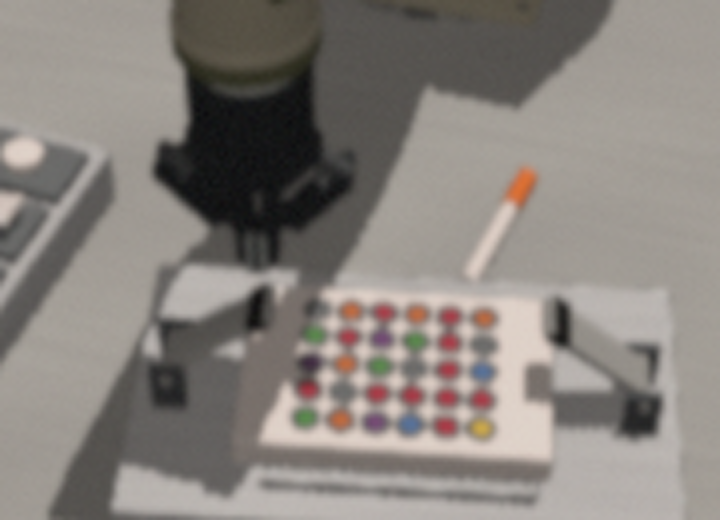

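carry_out --commands '[[[0,3,7,0,0,0,0],[0,3,7,10,0,0,0],[0,3,7,25,0,0,0],[0,3,7,40,0,0,0],[0,3,7,50,0,0,0]]]'

```text
time: 2.75
tool_pos: [621.2, 12.3, 158.6]
tcp_rot: [-180.0, 0.1, 10.5]
ft_force: [0.5, 0.5, 2.5]
finger_gap: -0.1
```

carry_out --commands '[[[0,0,0,8,0,0,0],[0,0,0,16,0,0,0],[0,0,0,22,0,0,0],[0,0,0,26,0,0,0],[0,0,0,28,0,0,0]]]'

```text
time: 3.38
tool_pos: [621.8, 12.1, 132.1]
tcp_rot: [-180.0, 0.0, 10.5]
ft_force: [0.1, 1.1, 1.6]
finger_gap: -0.2
```

carry_out --commands '[[[0,0,0,1,0,0,0],[0,0,0,2,0,0,0],[0,0,0,3,0,0,0],[0,0,0,4,0,0,0],[0,0,0,4,0,0,0]]]'

```text
time: 4.0
tool_pos: [621.9, 12.1, 129.0]
tcp_rot: [180.0, -0.0, 10.5]
ft_force: [-2.8, 0.7, 5.3]
finger_gap: -0.3
```

carry_out --commands '[[[0,0,0,1,0,0,0],[0,0,0,2,0,0,0],[0,0,0,2,0,0,0]]]'

```text
time: 4.38
tool_pos: [622.1, 12.1, 128.8]
tcp_rot: [180.0, -0.1, 10.5]
ft_force: [-8.9, 1.1, 17.5]
finger_gap: -0.4
```

carry_out --commands '[[[0,0,0,-45,0,0,0],[0,0,0,-90,0,0,0],[0,0,-60,-92,0,0,0],[0,0,-120,-92,0,0,0],[0,0,-175,-92,0,0,0]]]'

```text
time: 5.0
tool_pos: [589.5, 185.6, 218.4]
tcp_rot: [180.0, -0.0, 10.5]
ft_force: [0.5, -0.3, 0.2]
finger_gap: 0.1
```

carry_out --commands '[[[0,0,-26,0,0,0,0],[0,0,-26,0,0,0,0],[0,0,-26,10,0,0,0]]]'

```text
time: 5.38
tool_pos: [586.0, 209.1, 208.8]
tcp_rot: [180.0, -0.1, 10.5]
ft_force: [0.4, -0.1, 0.6]
finger_gap: 0.1
```

```bash
python3 - <<'E'
from h import *
to(586,210,110,10.2)
b=viewer.snapshot("scene")[:,:,::-1]
cv2.imwrite("pics/c5.png",cv2.resize(b[180:310,260:440],(720,520),interpolation=cv2.INTER_CUBIC))
E
```

```text
t 5.375 tip [586.  209.1 189.8] rot [ 1.80e+02 -1.00e-01  1.05e+01] shift [ 0.  -0.9 79.8] turnz 0.3 F [ 0.4 -0.1  0.6]
```

View pics/c5.png

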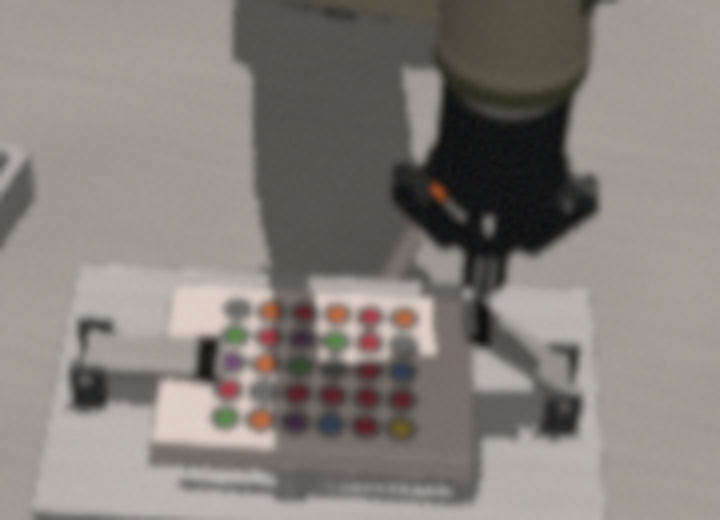

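carry_out --commands '[[[0,0,-3,0,0,0,0],[0,0,-3,12,0,0,0],[0,0,-3,26,0,0,0],[0,0,-3,40,0,0,0],[0,0,-3,50,0,0,0]]]'

```text
time: 6.05
tool_pos: [584.2, 212.4, 156.9]
tcp_rot: [180.0, 0.1, 10.5]
ft_force: [-1.2, -0.4, 3.3]
finger_gap: -0.1
```

carry_out --commands '[[[0,0,0,8,0,0,0],[0,0,0,16,0,0,0],[0,0,0,22,0,0,0],[0,0,0,26,0,0,0],[0,0,0,27,0,0,0]]]'

```text
time: 6.68
tool_pos: [584.5, 212.7, 131.0]
tcp_rot: [-180.0, 0.0, 10.5]
ft_force: [-0.5, -1.9, 1.6]
finger_gap: 0.2
```

carry_out --commands '[[[0,0,0,1,0,0,0],[0,0,0,2,0,0,0],[0,0,0,3,0,0,0],[0,0,0,4,0,0,0],[0,0,0,4,0,0,0]]]'

```text
time: 7.3
tool_pos: [584.8, 212.7, 128.9]
tcp_rot: [-180.0, -0.0, 10.5]
ft_force: [-5.7, -1.7, 10.1]
finger_gap: -0.1
```

carry_out --commands '[[[0,0,0,-35,0,0,0],[0,0,0,-70,0,0,0],[0,-20,55,-75,0,0,0],[0,-40,110,-75,0,0,0],[0,-60,165,-75,0,0,0]]]'

```text
time: 7.92
tool_pos: [555.3, 38.2, 202.5]
tcp_rot: [180.0, -0.0, 10.6]
ft_force: [0.8, -1.8, 0.1]
finger_gap: -0.1
```

carry_out --commands '[[[0,-20,55,0,0,0,0],[0,-40,110,0,0,0,0],[0,-60,165,0,0,0,0],[0,-80,220,0,0,0,8],[0,-89,245,20,0,0,16.5]]]'

```text
time: 8.55
tool_pos: [513.3, -221.2, 184.1]
tcp_rot: [179.9, -0.2, -6.4]
ft_force: [0.8, 0.2, -0.5]
finger_gap: 0.1
```

carry_out --commands '[[[0,0,0,20,0,0,0],[0,0,0,40,0,0,0],[0,0,0,40,0,0,0]]]'

```text
time: 8.93
tool_pos: [511.7, -215.6, 139.6]
tcp_rot: [-179.9, 0.2, -5.8]
ft_force: [-0.0, 0.2, 0.1]
finger_gap: -0.3
```

```bash
python3 - <<'E'
from h import *
to(513.5,-217,74,-6)
b=viewer.snapshot("scene")[:,:,::-1];a=viewer.snapshot("top")[:,:,::-1]
o=np.hstack([cv2.resize(b[190:280,195:295],(440,396),interpolation=cv2.INTER_CUBIC),cv2.resize(a[140:270,180:300],(360,396))])
cv2.imwrite("pics/c6.png",o)
s=r.sense();print((proj("scene",s["tool_pos"]-[0,0,19])-[195,190])*4.4)
E
```

```text
t 8.925 tip [ 511.7 -215.6  120.6] rot [-179.9    0.2   -5.8] shift [ 2.2  1.4 46.5] turnz 0.2 F [-0.   0.2  0.1]
[[196.08908887 131.72623623]]
```

View pics/c6.png

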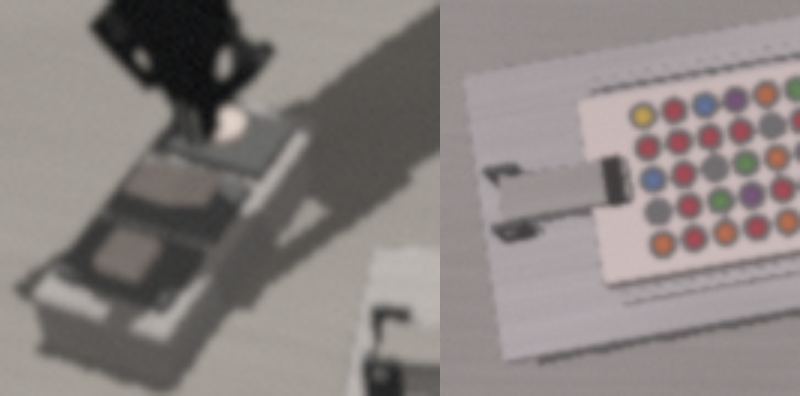

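carry_out --commands '[[[0,2,1,15,0,0,0],[0,2,1,28,0,0,0],[0,2,1,35,0,0,0],[0,2,1,39,0,0,0],[0,2,1,42,0,0,0]]]'

```text
time: 9.65
tool_pos: [514.9, -218.9, 100.3]
tcp_rot: [180.0, -0.0, -6.0]
ft_force: [0.2, 0.2, 0.8]
finger_gap: 0.1
```

carry_out --commands '[[[0,0,0,1,0,0,0],[0,0,0,2,0,0,0],[0,0,0,3,0,0,0],[0,0,0,4,0,0,0],[0,0,0,4,0,0,0]]]'

```text
time: 10.28
tool_pos: [514.8, -218.9, 96.3]
tcp_rot: [180.0, -0.0, -6.0]
ft_force: [-0.2, 0.6, 0.1]
finger_gap: 0.3
```

carry_out --commands '[[[0,0,0,1,0,0,0],[0,0,0,2,0,0,0],[0,0,0,3,0,0,0],[0,0,0,4,0,0,0],[0,0,0,4,0,0,0]]]'

```text
time: 10.9
tool_pos: [514.8, -218.8, 93.0]
tcp_rot: [-180.0, 0.0, -6.0]
ft_force: [-3.0, 2.7, 8.1]
finger_gap: 0.2
```

carry_out --commands '[[[0,0,0,1,0,0,0],[0,0,0,1,0,0,0],[0,0,0,-20,0,0,0],[0,0,0,-45,0,0,0],[0,-66,20,-50,0,0,0]]]'

```text
time: 11.52
tool_pos: [456.2, -231.4, 144.0]
tcp_rot: [179.9, -0.2, -5.8]
ft_force: [-1.3, -1.2, 0.9]
finger_gap: -0.0
```

carry_out --commands '[[[0,0,0,0,0,0,0],[0,0,0,10,0,0,0],[0,0,0,15,0,0,0]]]'

```text
time: 11.9
tool_pos: [454.1, -230.5, 126.0]
tcp_rot: [-180.0, 0.0, -6.0]
ft_force: [0.4, 0.2, -0.0]
finger_gap: 0.3
```

```bash
python3 - <<'E'
from h import *
to(446.5,-232,75,-6)
b=viewer.snapshot("scene")[:,:,::-1]
cv2.imwrite("pics/c7.png",cv2.resize(b[180:280,195:295],(600,600),interpolation=cv2.INTER_CUBIC))
E
```

```text
t 11.9 tip [ 454.1 -230.5  107. ] rot [-180.    0.   -6.] shift [-7.4  2.3 32. ] turnz 0.0 F [ 0.4  0.2 -0. ]
```

View pics/c7.png

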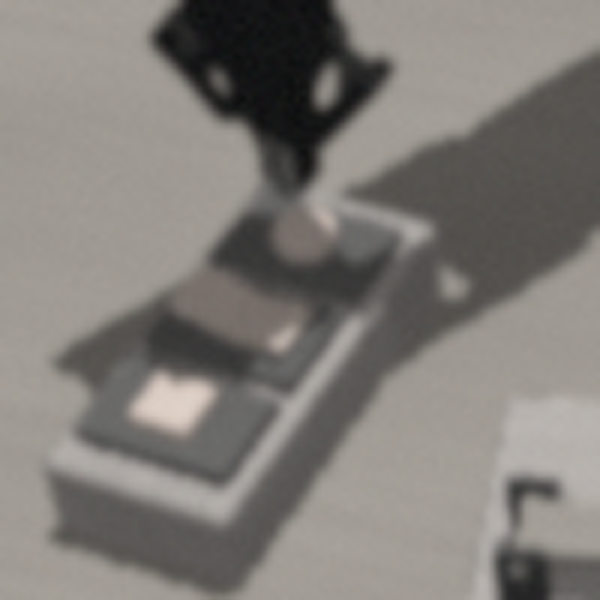

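carry_out --commands '[[[0,-7,2,0,0,0,0],[0,-7,2,12,0,0,0],[0,-7,2,22,0,0,0],[0,-7,2,28,0,0,0],[0,-7,2,32,0,0,0]]]'

```text
time: 12.58
tool_pos: [446.2, -231.7, 94.1]
tcp_rot: [-180.0, 0.0, -6.0]
ft_force: [0.4, -1.0, 0.3]
finger_gap: -0.0
```

carry_out --commands '[[[0,0,0,2,0,0,0],[0,0,0,4,0,0,0],[0,0,0,5,0,0,0],[0,0,0,6,0,0,0],[0,0,0,6,0,0,0]]]'

```text
time: 13.2
tool_pos: [446.5, -231.9, 89.0]
tcp_rot: [180.0, -0.0, -6.0]
ft_force: [-2.5, 1.1, 3.7]
finger_gap: -0.2
```

carry_out --commands '[[[0,0,0,1,0,0,0],[0,0,0,2,0,0,0],[0,0,0,3,0,0,0],[0,0,0,3,0,0,0],[0,0,0,3,0,0,0]]]'

```text
time: 13.82
tool_pos: [446.7, -232.0, 87.8]
tcp_rot: [180.0, -0.0, -6.0]
ft_force: [-10.0, 6.6, 21.9]
finger_gap: 0.2
```

carry_out --commands '[[[0,0,0,-15,0,0,0],[0,0,0,-50,0,0,0],[0,0,0,-100,0,0,0],[0,0,0,-150,0,0,0],[0,-40,40,-170,0,0,0]]]'

```text
time: 14.45
tool_pos: [404.9, -267.3, 259.8]
tcp_rot: [179.8, -0.3, -5.7]
ft_force: [0.4, -2.0, -0.1]
finger_gap: -0.4
```

carry_out --commands '[[[0,-40,40,0,0,0,0],[0,-60,90,0,0,0,0],[0,-60,140,0,0,0,0],[0,-60,140,0,0,0,0],[0,-60,140,0,0,0,0]]]'

```text
time: 15.08
tool_pos: [328.1, -400.2, 255.4]
tcp_rot: [-180.0, 0.0, -6.0]
ft_force: [0.4, -0.4, -0.2]
finger_gap: -0.1
```

```bash
python3 - <<'E'
from h import *
to(0,0,0)
b=viewer.snapshot("scene")[:,:,::-1];a=viewer.snapshot("top")[:,:,::-1]
o=np.hstack([cv2.resize(b[195:325,195:425],(460,260),interpolation=cv2.INTER_CUBIC),cv2.resize(a[190:300,400:520],(284,260))])
p=cv2.resize(a[130:265,110:470],(744,279));cv2.imwrite("pics/c8.png",np.vstack([o,p]))
for q in(cv2.imread("pics/top0.png"),a):
    w=(q.min(2)>165).astype(np.uint8)[150:240,220:335];n,_,st,ce=cv2.connectedComponentsWithStats(w);k=st[1:,4].argmax()+1;print(st[k],ce[k])
E
```

```text
t 15.075 tip [ 328.1 -400.2  236.4] rot [-180.    0.   -6.] shift [-368.2 -363.4  236.9] turnz None F [ 0.4 -0.4 -0.2]
[   6    8  102   74 2062] [54.73278371 46.05189137]
[  12   43   96   39 1053] [59.08262108 64.65147198]
```

View pics/c8.png

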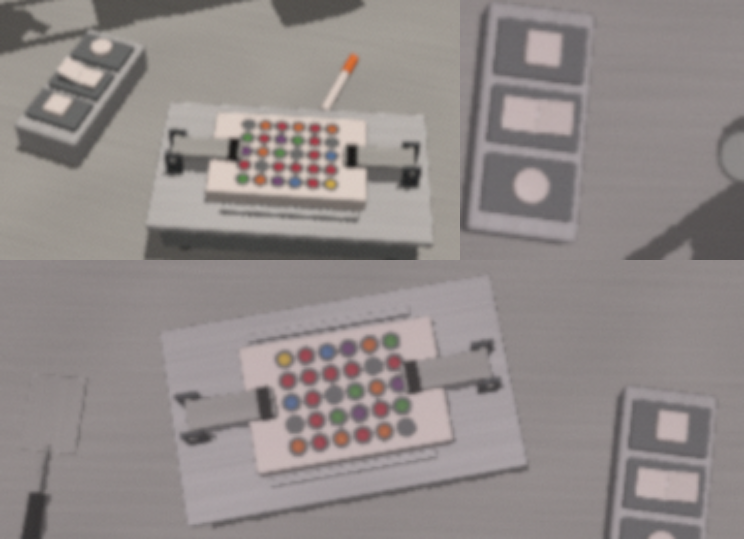

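```bash
python3 -c "
from bench import r;print(r.hand_in())"
```

```text
the job is handed in; nothing more can be done
None
```

I did the job in the order asked, with closed fingers, and handed it in at about 15 s. Nothing pressed the stop button.

| Step | Fingertip height at the stop | Force there |
|---|---|---|
| Right clamp down | about 110 mm | 17.5 N |
| Left clamp down | about 110 mm | 10 N |
| Rocker over | about 74 mm | 8 N |
| Start button in | about 69 mm | 22 N |

I then raised the arm, which let the start button come back out, and moved clear of everything.

**Final pictures:** both clamp arms lie level over the tray's ends and the rocker is over with its right wing raised. The start button looks back out. The tray has not moved: the yellow sweet is at about the same pixel in the top view, (247, 178), as before. The marker and spatula look as they were. The tub is only partly in the last crop, and I did not measure whether it moved.

**Checks that disagreed:**
- **Scene camera:** it sat 2 to 3 pixels off the positions from the top view. About half of that was the camera's own offset, seen at the fingertip, and the rest was within what the presses allowed.
- **Tray blob check:** the automatic tray outline did not match before and after, because the lowered clamps now split the white area. I used the yellow sweet's position instead.

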